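# Clear the spent blade cartridges from the clip strip

## Task

At the packing desk, pull the two spent (red) blade cartridges out of the sprung clip strip, one at a time, and put each one into the yellow tray before pulling the next. Leave the fresh green cartridge clipped in the strip, undisturbed.

Things in the scene. Friction and masses are not known exactly. Their poses are not given: they have to be found in the camera images.
- spent_a_tab (a point): Centre of the red plastic grip tab of one spent cartridge. Tab 14 mm (x) x 28 (y) x 44 high, ribbed on the faces to +x and -x: pinch it across the 14 mm, fingers closing along x. Below it are a 13 mm steel waist and a 16 mm grey foot. The cartridge is 84 mm high, 30-55 g, its underside 62 mm below this point. z up, y along the strip. At the start it stands in its clip, this point 68 mm above the desk.
- spent_b_tab (a point): The same point of the other spent (red) cartridge, of the same shape, in another clip. In each clip two sprung steel jaws close over the foot and hold it down: a straight upward pull of about 5 to 12 N overcomes them within the first 6 mm, they drag on the foot until about 20 mm, and 25 mm up it is clear.
- fresh_tab (a point): The same point of the fresh cartridge, same shape but with a green tab, clipped in the same strip; it stays. The strip is aluminium, 190 mm long, 64 mm wide, fixed to the desk, with three clips 55 mm apart in a row along y; nothing of it is higher than 34 mm. The red, red and green cartridges stand in it in any order.
- tray: Yellow open tray fixed to the desk, 190 mm (its x) by 210 mm (its y), walls 35 mm high and 5 mm thick, floor 5 mm thick. Origin at the centre of its underside, on the desk. A cartridge may stand, lie or lean in it, beside or upon the other, but its tab must not hang out over the wall.
There are look-alikes about, which are no part of the job. Leave any blue look-alike of the part that bears spent_a_tab alone.

How it is judged:
On the way:
1. one spent cartridge is in the tray while the other is still in its clip (((x of spent_a_tab in the frame of tray between -0.09 and 0.09 m and y of spent_a_tab in the frame of tray between -0.1 and 0.1 m and z of spent_a_tab in the frame of tray below 0.08 m and distance of spent_b_tab from where it was at the start of the episode below 0.01 m) or (x of spent_b_tab in the frame of tray between -0.09 and 0.09 m and y of spent_b_tab in the frame of tray between -0.1 and 0.1 m and z of spent_b_tab in the frame of tray below 0.08 m and distance of spent_a_tab from where it was at the start of the episode below 0.01 m))), for 0.1 s.
At the end, for the whole second after the job is handed in: Both red cartridges are at rest in the yellow tray (the centre of each tab within the inside of its walls, seen from above, and less than 80 mm above the desk); the green one is still in its clip, moved less than 10 mm and upright within 10 degrees (x of spent_a_tab in the frame of tray between -0.09 and 0.09 m and y of spent_a_tab in the frame of tray between -0.1 and 0.1 m and z of each of spent_a_tab, spent_b_tab in the frame of tray below 0.08 m and x of spent_b_tab in the frame of tray between -0.09 and 0.09 m and y of spent_b_tab in the frame of tray between -0.1 and 0.1 m and distance of fresh_tab from where it was at the start of the episode below 0.01 m and angle between fresh_tab's own z axis and vertical below 0.17 rad and linear speed of each of spent_a, spent_b below 0.03 m/s); the robot touches nothing.
It fails at once if the fresh green cartridge is disturbed (moved more than 10 mm) (distance of fresh_tab from where it was at the start of the episode above 0.01 m).
It also fails if it takes over 64 s, if anything falls off the work surface, if the arm or the gripper's body presses on something with over 40 N, if the wrist force passes 120 N, or if a joint passes its speed limit or range.

## Robot

A 6-joint arm with a two-finger parallel gripper is mounted at the origin on the work surface. World frame = base frame: x ahead of the robot, y to its left, z up, the work surface at z = 0. Lengths are in m, angles in rad, forces in N, time in s.
With the tool pointing down it reaches from about 0.4 to 0.825 m from the base axis. Payload 7 kg.
Tool frame: the origin (TCP) lies on the centre line of the jaws, within the pads' length; the fingertips stand 25 mm ahead of it and the grasp point (between the pads) lies 6 mm ahead of it; z points along the fingers, y is the line along which they close (so a half turn about z gives the same grasp; the last joint's range is limited). The gripper opens to 88 mm and grips with 3 to 60 N. Pads are 19 mm wide; open, the fingers measure 130 mm over their backs; the gripper's body (78 mm by 193 mm) begins 47 mm behind the grasp point.
Start: joints at [-0.822, 0.359, 0.012, 0, -1.224, -0.288], TCP at [0.3, -0.605, 0.222] pointing down, gripper open.
Joint ranges: [-3.07, 3.07], [-1.43, 2.12], [-1.02, 1.25], [-3.03, 1.67], [-3.05, -0], [-3.03, 3.03]. Speed limits (rad/s): [2.39, 2.39, 3.01, 3.14, 3.14, 3.14].

## Interface

Orientations are given as [roll, pitch, yaw] about the fixed x, y, z axes, in that order (R = Rz(yaw) Ry(pitch) Rx(roll)).
In Python, from station import readout, vision, arm gives the robot as it stands. The module is installed in compiled form; this text tells all that it offers.
- The arm moves only by the tool carry_out, never from a script. Its argument "commands" is a list of rows, each an object with "dp": the shift along the tool's x, y, z in m, a list of three; "rotation": the turn, a rotation vector about the tool's x, y, z in degrees, a list of three. In form: [{"dp": [dx, dy, dz], "rotation": [wx, wy, wz]}, ...]. A call has 1 to 8 rows; each row shifts and turns the commanded pose from where the row before left it, along the tool's axes as they then stand; what a row does not reach is not made up. A row lasts 1/8 s, in which the tool goes at most 62.5 mm and 10.7 degrees, less where a joint would pass 70% of its speed; a pose out of reach is approached as far as the arm can. A call with a gripper value outside its range is refused whole. "grip" is the finger opening in m, from 0 to 0.0876, set as the call begins (left out, the last holds). The fingers move at their own pace and stop on an object; "force" is the grip in N (left out, the last holds). Time passes only in rows, so rows that do not move let the fingers close. It gives the time, the measured TCP pose, the force, the opening and the grip force at its end, in the units of the state.
- readout.get_state(): the state, without advancing time (a new reading comes with each control period).
- vision.grab_frame(name): name is "side" or "top"; returns (picture, depth): 384x512x3 uint8, red, green, blue; 384x512 float32, m along the optical axis (not along the pixel's ray), 0 where there is no reading.
- vision.calibration(name): a dict with "fovy" (degrees; the focal length in pixels is half the picture's height over the tangent of half this angle, whatever the lens; pixels are square), "cx", "cy" (the principal point, pixels), "origin" and "attitude" of the camera in the world. Camera axes: x right, y down, z forward; pixel columns grow to the right and rows downward; lengths in m; the calibration is good to about 2 mm. A picture is of the moment at which its call begins. calibration takes no time and is no camera call.
- arm.job_done(): hands the job in; it is judged then, once.
Trained networks look in the newest picture that a camera, given by its name, has taken for a name from the list of things; names that differ only in an ending like _2 or _b are one class to them, and where a whole thing is asked for, a point or a joint stands for the part that bears it (a point fixed in the world has none). Each returns a list of dicts, best first, with "score" (0 to 1); they miss things now and then, are a little off and sometimes report something else, mostly with a low value. They report only what shows in the picture. A call takes as long as a camera call. They do not tell look-alikes from the thing itself.
- vision.trace(label, camera): "pixels" (384x512 bool, what is visible of it) and "position" ([row, column] in pixels, amid what is visible of it).
The state is a dict: "t": time; "q": joint angles; "qd": joint speeds; "joint_efforts": joint torques, N m; "eef_pos": TCP position; "ee_rot": TCP orientation; "force": force on the tool from outside, world axes, zero at the start; "moment": the same for the moment, N m; "width": finger opening in m; "gripper_force": force on a finger pad.
Only numpy, scipy, OpenCV 4.12 (cv2) and the standard library are available. Lean on these libraries where they do the work, as an engineer would, in place of code of your own. Each camera call takes 0.05 s, during which the arm holds its last target. There are 200 camera calls.

## Working session

There is one attempt and no reset: what is moved stays moved. The work goes in short steps, Python scripts to look and compute and a tool call to move; the robot and the scene stay as the last step left them, time stands still between calls to the robot, and variables do not carry over. Pictures are saved under pics/ and viewed, at most 10 in all, crops included, and the job is handed in when it is done.

Besides the shell and the picture viewer there is one more tool, called after "Call:" as a command line: name --argument value ..., lists and objects as JSON in quotes. carry_out: Moves the arm, as the interface text tells. Its arguments: {"type":"object","properties":{"commands":{"type":"array"},"grip":{"type":"number"},"force":{"type":"number"}},"required":["commands"]}

```bash
mkdir -p pics; cat > h.py <<'E'
import numpy as np, cv2
from station import readout, vision, arm
from scipy.spatial.transform import Rotation as R
def cal(n):
    c=vision.calibration(n); A=np.array(c["attitude"],float)
    M=A if A.shape==(3,3) else (R.from_euler('xyz',A).as_matrix() if A.size==3 else None)
    return c,M,192/np.tan(np.radians(c["fovy"])/2)
def cloud(n,d):
    c,M,f=cal(n); v,u=np.mgrid[0:384,0:512]
    P=np.stack([(u-c["cx"])/f*d,(v-c["cy"])/f*d,d],-1)
    return P@M.T+np.array(c["origin"])
E
python3 - <<'E'
from h import *
for n in("top","side"):
    print(n,vision.calibration(n))
    p,d=vision.grab_frame(n); cv2.imwrite(f"pics/{n}0.png",p[...,::-1])
    np.savez(f"{n}0.npz",p=p,d=d); W=cloud(n,d)
    for l in("spent_a_tab","fresh_tab","tray"):
        for r in vision.trace(l,n):
            m=r["pixels"]&(d>0); w=W[m]
            print(l,round(r["score"],2),np.round(r["position"]),m.sum(),np.median(w,0).round(3),np.percentile(w,3,0).round(3),np.percentile(w,97,0).round(3),np.median(p[m],0))
s=readout.get_state();print(s["eef_pos"],s["ee_rot"],s["width"],s["t"])
E
```

```text
top {'fovy': 52.48728704750342, 'cx': 255.66127745318687, 'cy': 191.8162700571991, 'origin': array([ 0.41024192, -0.02358668,  0.84843442]), 'attitude': array([-2.94869314,  0.00366176, -1.57460308])}
spent_a_tab 0.68 [162. 278.] 211 [ 0.623 -0.065  0.077] [ 0.621 -0.078  0.003] [ 0.636 -0.051  0.086] [52. 68. 84.]
spent_a_tab 0.56 [201. 316.] 171 [ 0.544 -0.141  0.088] [ 0.54  -0.153  0.029] [ 0.555 -0.128  0.093] [106.  48.  44.]
fresh_tab 0.62 [203. 340.] 175 [ 0.535 -0.193  0.088] [ 0.531 -0.206  0.03 ] [ 0.545 -0.182  0.092] [50. 71. 52.]
tray 0.65 [202. 146.] 9024 [0.558 0.221 0.006] [0.466 0.115 0.003] [0.652 0.321 0.036] [132. 119.  30.]
side {'fovy': 52.68758830829278, 'cx': 253.33272974706142, 'cy': 188.84129891622135, 'origin': array([0.20523536, 0.38068191, 0.53790784]), 'attitude': array([-2.26182661, -0.00623918, -2.41620807])}
spent_a_tab 0.94 [182. 241.] 449 [ 0.624 -0.056  0.051] [ 0.621 -0.073  0.004] [ 0.635 -0.048  0.084] [ 8. 16. 39.]
fresh_tab 0.77 [167. 315.] 360 [ 0.535 -0.187  0.065] [ 0.531 -0.204  0.014] [ 0.547 -0.179  0.09 ] [25. 33. 24.]
tray 0.74 [306. 148.] 16484 [0.555 0.227 0.005] [0.458 0.117 0.003] [0.655 0.319 0.035] [167. 129.  45.]
[ 0.30007986 -0.60453721  0.22222204] [ 3.14135600e+00 -3.21773549e-05 -2.68081520e+00] 0.08763427266202017 0.4
```

View pics/top0.png

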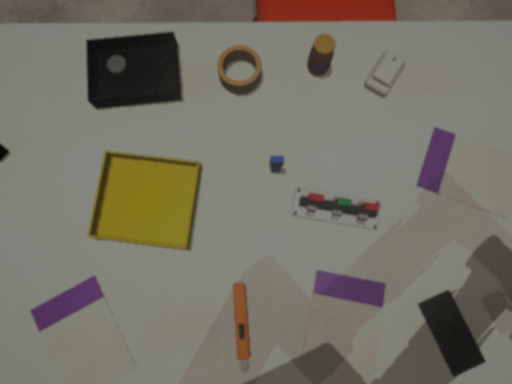

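View pics/side0.png

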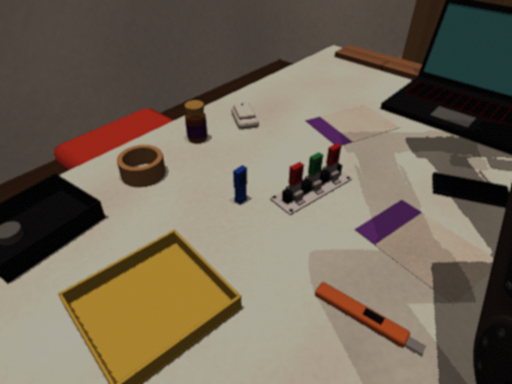

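Candidates, as top-image (row, col): red tab (198,317), red tab (207,372), green tab (203,343), which stays, and the blue look-alike (162,277), which I leave alone. The orange cutter and red chair are unrelated. By the description I take the two reds at the ends of the strip, with green in the middle.

```bash
python3 - <<'E'
from h import *
ims=[]
for n,(r,c) in (("top",(200,340)),("side",(175,315))):
    z=np.load(f"{n}0.npz");p,d=z["p"],z["d"];W=cloud(n,d)
    hsv=cv2.cvtColor(p,cv2.COLOR_RGB2HSV); H,S=hsv[...,0],hsv[...,1]
    near=(W[...,2]>.05)&(W[...,2]<.1)&(W[...,0]>.45)&(W[...,0]<.62)&(W[...,1]<-.1)&(W[...,1]>-.32)
    for nm,m in (("red",((H<8)|(H>172))&(S>120)&near),("green",(H>40)&(H<85)&(S>80)&near)):
        k,L,st,ce=cv2.connectedComponentsWithStats(m.astype(np.uint8))
        for i in range(1,k):
            if st[i,4]<15: continue
            w=W[L==i]; t=w[w[:,2]>.083]
            print(n,nm,st[i,4],ce[i].round(),"med",np.median(w,0).round(4),"top n",len(t),t.mean(0).round(4) if len(t) else "", t.min(0).round(4) if len(t) else "",t.max(0).round(4) if len(t) else "")
    ims.append(cv2.resize(p[r-40:r+40,c-55:c+55,::-1],None,fx=5,fy=5,interpolation=cv2.INTER_CUBIC))
    # strip plate outline
    if n=="top":
        m=(W[...,2]>.006)&(W[...,2]<.04)&(W[...,0]>.45)&(W[...,0]<.62)&(W[...,1]<-.08)&(W[...,1]>-.32)
        m=cv2.morphologyEx(m.astype(np.uint8),cv2.MORPH_OPEN,np.ones((3,3)))
        print("strip",cv2.minAreaRect(W[m>0][:,:2].astype(np.float32)*1000))
    m=(W[...,2]>.02)&(W[...,2]<.045)&(H>18)&(H<35)&(S>120)
    print("tray",cv2.minAreaRect(W[m][:,:2].astype(np.float32)*1000))
cv2.imwrite("pics/crop.png",np.clip(np.hstack([i[:, :390] if 0 else cv2.resize(i,(400,291)) for i in ims]).astype(float)*1.8,0,255).astype(np.uint8))
E
```

```text
top red 86 [316. 197.] med [ 0.547  -0.1409  0.0903] top n 84 [ 0.5467 -0.141   0.09  ] [ 0.54   -0.1544  0.0832] [ 0.5535 -0.1284  0.0937]
top red 90 [371. 207.] med [ 0.5279 -0.2489  0.0905] top n 85 [ 0.5282 -0.249   0.0903] [ 0.5215 -0.2618  0.084 ] [ 0.5351 -0.2358  0.093 ]
top green 78 [344. 202.] med [ 0.5371 -0.1953  0.0904] top n 77 [ 0.5371 -0.1952  0.0901] [ 0.5311 -0.2077  0.0853] [ 0.5435 -0.1813  0.0935]
strip ((540.6219482421875, -193.48019409179688), (177.4469757080078, 57.820838928222656), 80.88603973388672)
tray ((663.7277221679688, 261.95281982421875), (489.9037780761719, 363.37237548828125), 47.42491912841797)
side red 194 [333. 154.] med [ 0.5259 -0.2398  0.0747] top n 63 [ 0.5282 -0.2443  0.088 ] [ 0.5225 -0.2579  0.0832] [ 0.5363 -0.2323  0.0908]
side red 223 [296. 173.] med [ 0.5446 -0.1322  0.0759] top n 71 [ 0.5471 -0.1361  0.0881] [ 0.5411 -0.1497  0.0831] [ 0.5562 -0.1244  0.0912]
side green 194 [315. 163.] med [ 0.5352 -0.1859  0.0736] top n 60 [ 0.5374 -0.19    0.0878] [ 0.5313 -0.204   0.083 ] [ 0.5439 -0.1791  0.0917]
tray ((596.181884765625, -276.2158203125), (1293.80078125, 483.1850280761719), 78.13408660888672)
```

View pics/crop.png

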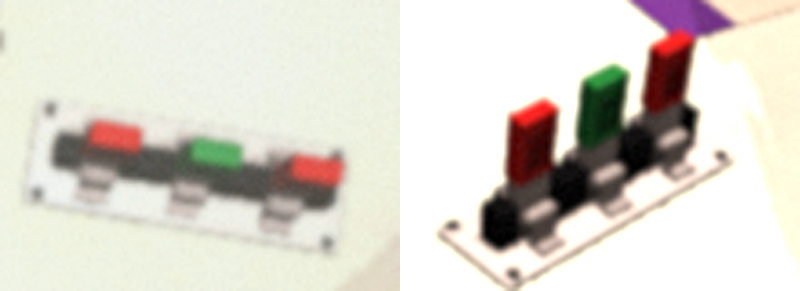

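The crop confirms it: red tabs at both ends of the strip and green in the middle. Tab tops measure about 90 mm, the end-to-end spacing is 110 mm, and the strip is turned about -9.9°. I'll turn the tool to strip axes first.

Call:
carry_out --commands '[{"dp": [0, 0, 0], "rotation": [0, 0, -9]}, {"dp": [0, 0, 0], "rotation": [0, 0, -9]}, {"dp": [0, 0, 0], "rotation": [0, 0, -9]}, {"dp": [0, 0, 0], "rotation": [0, 0, -9]}, {"dp": [0, 0, 0], "rotation": [0, 0, -9]}, {"dp": [0, 0, 0], "rotation": [0, 0, -8.7]}, {"dp": [0, 0, 0], "rotation": [0, 0, 0]}]'

```text
t: 1.27
eef_pos: [0.3001, -0.6046, 0.2224]
ee_rot: [-3.142, 0.0, -1.745]
force: [0.4, -1.0, 0.4]
width: 0.0875
gripper_force: 0.0
```

```bash
cat > go.py <<'E'
from h import *
import sys
s=readout.get_state(); M=R.from_euler('xyz',s["ee_rot"]).as_matrix()
for a in sys.argv[1:]:
    t=np.array(eval(a)); print(a,"tool delta",(M.T@(t-s["eef_pos"])).round(4))
print(np.round(s["eef_pos"],4),np.degrees(s["ee_rot"]).round(2),"q",np.round(s["q"],2),"F",np.round(s["force"],1),s["width"],s["gripper_force"],s["t"])
E
python3 go.py "(.528,-.248,.222)"
python3 - <<'E'
from h import *
z=np.load("side0.npz");W=cloud("side",z["d"]);m=(z["d"]>0)&(W[...,0]>.15)&(W[...,0]<.75)&(W[...,1]<-.15)&(W[...,1]>-.65)&(W[...,2]>.12)
print(m.sum(), W[m].min(0) if m.any() else"",W[m].max(0) if m.any() else"")
z=np.load("top0.npz");p=z["p"];W=cloud("top",z["d"])
hsv=cv2.cvtColor(p,cv2.COLOR_RGB2HSV);m=(hsv[...,0]>20)&(hsv[...,0]<35)&(hsv[...,1]>150)
m[:, 215:]=0;m[:140]=0;m[255:]=0
print(cv2.minAreaRect(W[m][:,:2].astype(np.float32)*1000))
E
```

```text
(.528,-.248,.222) tool delta [-0.3906 -0.1628  0.0004]
[ 0.3001 -0.6046  0.2224] [-180.      0.    -99.96] q [-0.82  0.36  0.01 -0.   -1.22  0.65] F [ 0.4 -1.   0.4] 0.0874838566463669 0.0 1.275
0  
((541.2830810546875, 139.88580322265625), (370.3003234863281, 196.10678100585938), 79.18917083740234)
```

Call:
carry_out --commands '[{"dp": [-0.0558, -0.02325, 0], "rotation": [0, 0, 0]}, {"dp": [-0.0558, -0.02325, 0], "rotation": [0, 0, 0]}, {"dp": [-0.0558, -0.02325, 0], "rotation": [0, 0, 0]}, {"dp": [-0.0558, -0.02325, 0], "rotation": [0, 0, 0]}, {"dp": [-0.0558, -0.02325, 0], "rotation": [0, 0, 0]}, {"dp": [-0.0558, -0.02325, 0], "rotation": [0, 0, 0]}, {"dp": [-0.0558, -0.02325, 0], "rotation": [0, 0, 0]}, {"dp": [0, 0, 0], "rotation": [0, 0, 0]}]'

```text
t: 2.28
eef_pos: [0.5296, -0.2446, 0.2224]
ee_rot: [-3.141, 0.0, -1.743]
force: [-0.1, -0.2, -0.3]
width: 0.0878
gripper_force: 0.0
```

```bash
python3 go.py "(.528,-.248,.077)"
```

```text
(.528,-.248,.077) tool delta [0.0037 0.0011 0.1454]
[ 0.5296 -0.2446  0.2224] [-1.7997e+02  1.0000e-02 -9.9850e+01] q [-0.1   0.21 -0.2  -0.   -1.17 -0.07] F [-0.1 -0.2 -0.3] 0.08780886799058207 0.0 2.275
```

Call:
carry_out --commands '[{"dp": [0.0037, 0.0011, 0.04], "rotation": [0, 0, 0]}, {"dp": [0, 0, 0.04], "rotation": [0, 0, 0]}, {"dp": [0, 0, 0.03], "rotation": [0, 0, 0]}, {"dp": [0, 0, 0.02], "rotation": [0, 0, 0]}, {"dp": [0, 0, 0.0154], "rotation": [0, 0, 0]}, {"dp": [0, 0, 0], "rotation": [0, 0, 0]}]'

```text
t: 3.02
eef_pos: [0.5251, -0.2515, 0.0761]
ee_rot: [3.14, -0.0, -1.745]
force: [-0.0, -0.9, 0.5]
width: 0.0875
gripper_force: 0.0
```

```bash
python3 - <<'E'
from h import *
p,d=vision.grab_frame("side"); cv2.imwrite("pics/side1.png",cv2.resize(p[90:250,220:430,::-1],None,fx=3.5,fy=3.5))
E
python3 go.py "(.528,-.248,.077)"
```

```text
(.528,-.248,.077) tool delta [-0.0039 -0.0016  0.    ]
[ 0.5258 -0.2516  0.077 ] [ 1.7998e+02 -1.0000e-02 -9.9970e+01] q [-0.11  0.34 -0.38  0.   -0.85 -0.06] F [-0.2 -0.   0.4] 0.08760916610358477 0.0 3.075
```

View pics/side1.png

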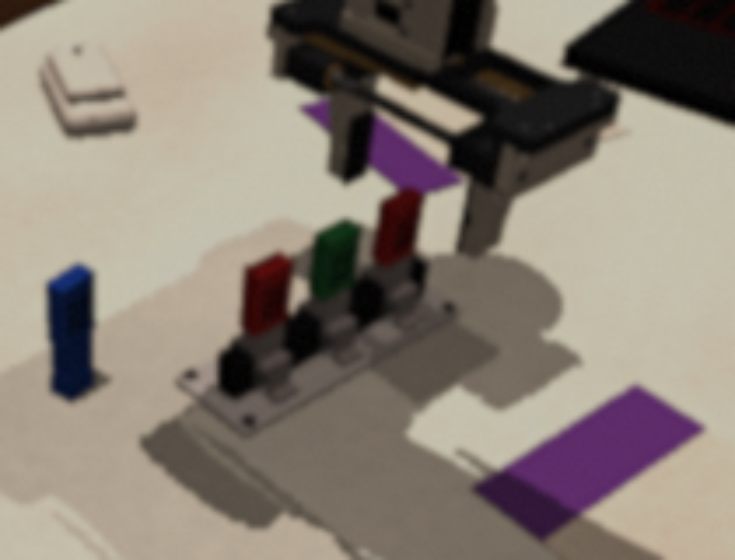

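The side crop shows the open fingers around the right-hand red tab, but a bit high and far, with tips near crop (345,180) and (480,250). I'll check that against the projected tips.

```bash
python3 - <<'E'
from h import *
s=readout.get_state();M=R.from_euler('xyz',s["ee_rot"]).as_matrix();print(s["eef_pos"])
c,A,f=cal("side")
def pr(w):
    k=A.T@(w-np.array(c["origin"]));return np.array([c["cx"]+f*k[0]/k[2],c["cy"]+f*k[1]/k[2]])
for l in([0,.044,.025],[0,.065,.025],[0,-.044,.025],[0,-.065,.025],[0,0,.006]):
    q=pr(s["eef_pos"]+M@np.array(l)); print(l,((q-[220,90])*3.5).round())
print("tabB",((pr(np.array([.528,-.248,.068]))-[220,90])*3.5).round())
p,d=vision.grab_frame("side");W=cloud("side",d)
for u,v in((350,165),(340,140),(480,235),(475,215),(490,200)):
    print((u,v),W[90+int(v/3.5),220+int(u/3.5)].round(3))
p,d=vision.grab_frame("top");np.savez("top1.npz",p=p,d=d);cv2.imwrite("pics/top1.png",cv2.resize(p[130:280,250:440,::-1],None,fx=4,fy=4))
E
```

```text
[ 0.52575256 -0.25160859  0.07703068]
[0, 0.044, 0.025] [457. 280.]
[0, 0.065, 0.025] [485. 296.]
[0, -0.044, 0.025] [351. 214.]
[0, -0.065, 0.025] [327. 200.]
[0, 0, 0.006] [407. 220.]
tabB [400. 226.]
(350, 165) [ 0.57  -0.252  0.092]
(340, 140) [ 0.578 -0.249  0.107]
(480, 235) [ 0.469 -0.23   0.098]
(475, 215) [ 0.475 -0.23   0.11 ]
(490, 200) [ 0.466 -0.227  0.125]
```

View pics/top1.png

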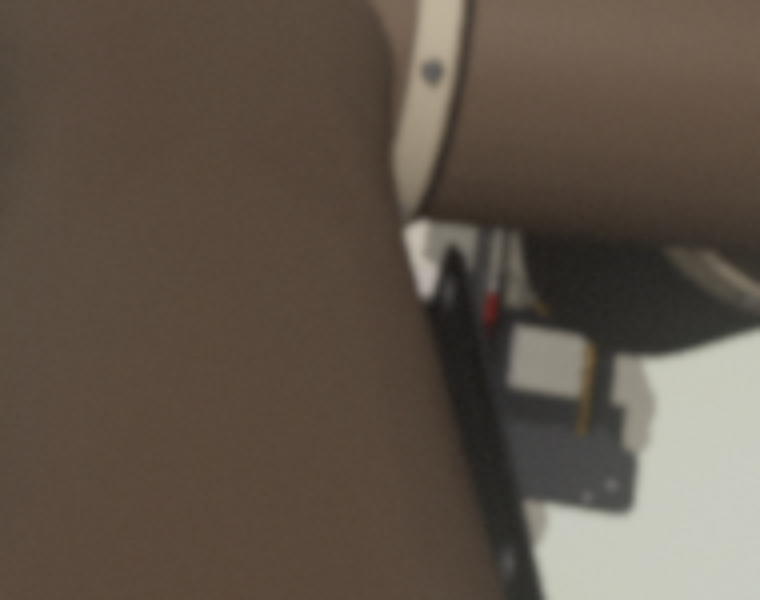

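The open fingertips show about 25 mm higher than stated, probably because the linkage swings the tips down on closing. I'll centre, half close and measure again.

Call:
carry_out --commands '[{"dp": [-0.0039, -0.0016, 0], "rotation": [0, 0, 0]}, {"dp": [0, 0, 0], "rotation": [0, 0, 0]}, {"dp": [0, 0, 0], "rotation": [0, 0, 0]}, {"dp": [0, 0, 0], "rotation": [0, 0, 0]}]' --grip 0.035 --force 35

```text
t: 3.68
eef_pos: [0.5281, -0.2476, 0.077]
ee_rot: [-3.141, 0.0, -1.743]
force: [0.2, -0.1, 0.2]
width: 0.0533
gripper_force: 0.0
```

```bash
python3 - <<'E'
from h import *
p,d=vision.grab_frame("side"); cv2.imwrite("pics/side2.png",cv2.resize(p[110:210,270:390,::-1],None,fx=6,fy=6))
s=readout.get_state();M=R.from_euler('xyz',s["ee_rot"]).as_matrix()
W=cloud("side",d);L=(W-s["eef_pos"])@M
# finger points in the tool frame, visible side
m=(abs(L[...,0])<.02)&(abs(L[...,1])<.075)&(L[...,2]>-.04)&(L[...,2]<.04)&(d>0)
hsv=cv2.cvtColor(p,cv2.COLOR_RGB2HSV);red=((hsv[...,0]<8)|(hsv[...,0]>172))&(hsv[...,1]>120)
for nm,k in(("near",m&~red&(L[...,1]>.01)),("far",m&~red&(L[...,1]<-.01)),("tab",m&red)):
    w=L[k];print(nm,len(w),np.percentile(w,[2,50,98],0).round(3).tolist())
E
python3 go.py "(.528,-.248,.077)"
```

```text
near 171 [[-0.014, 0.026, -0.04], [-0.01, 0.041, -0.024], [0.009, 0.045, -0.007]]
far 174 [[-0.014, -0.043, -0.039], [-0.009, -0.028, -0.023], [0.008, -0.026, -0.005]]
tab 194 [[-0.015, -0.005, -0.013], [-0.009, 0.003, 0.007], [0.008, 0.006, 0.03]]
(.528,-.248,.077) tool delta [0.0003 0.0001 0.    ]
[ 0.5281 -0.2477  0.077 ] [-180.     0.   -99.9] q [-0.1   0.34 -0.38  0.   -0.85 -0.07] F [-0.4 -0.4 -0.6] 0.04923609502784425 0.0 3.725
```

View pics/side2.png

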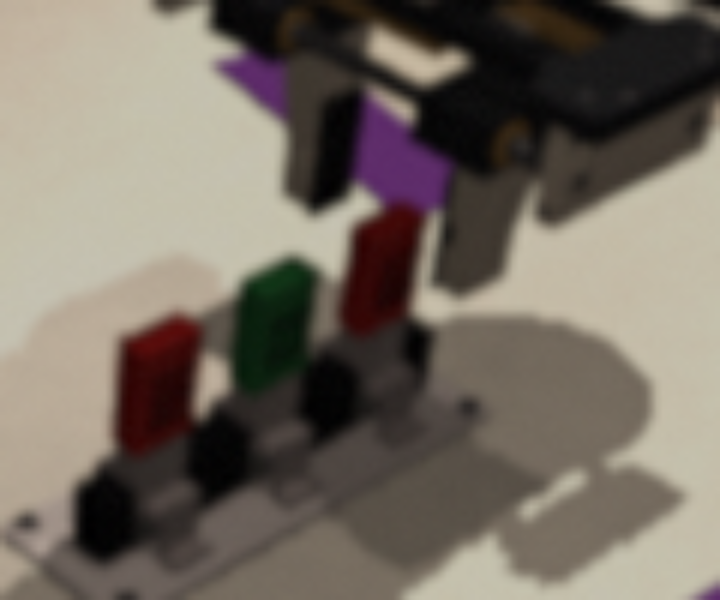

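Both fingers stand clear on either side of the red tab and are centred on it in x and y. The tips are really 5–7 mm behind the reported TCP, about 31 mm higher than stated. The tab and fingers sit in the same picture, so I trust that and go 29 mm lower.

Call:
carry_out --commands '[{"dp": [0, 0, 0.008], "rotation": [0, 0, 0]}, {"dp": [0, 0, 0.008], "rotation": [0, 0, 0]}, {"dp": [0, 0, 0.007], "rotation": [0, 0, 0]}, {"dp": [0, 0, 0.006], "rotation": [0, 0, 0]}, {"dp": [0, 0, 0], "rotation": [0, 0, 0]}, {"dp": [0, 0, 0], "rotation": [0, 0, 0]}]'

```text
t: 4.47
eef_pos: [0.5283, -0.2477, 0.0481]
ee_rot: [-3.141, -0.0, -1.743]
force: [-0.8, 0.2, 0.5]
width: 0.0352
gripper_force: 0.0
```

```bash
python3 - <<'E'
from h import *
p,d=vision.grab_frame("side"); cv2.imwrite("pics/side3.png",cv2.resize(p[110:210,270:390,::-1],None,fx=6,fy=6))
E
python3 go.py "(.528,-.248,.048)"
```

```text
(.528,-.248,.048) tool delta [0.0003 0.0003 0.0002]
[ 0.5283 -0.2477  0.0482] [-179.98   -0.    -99.9 ] q [-0.1   0.38 -0.4   0.   -0.79 -0.07] F [-0.1 -0.7  1.1] 0.034985749483505774 0.0 4.525
```

View pics/side3.png

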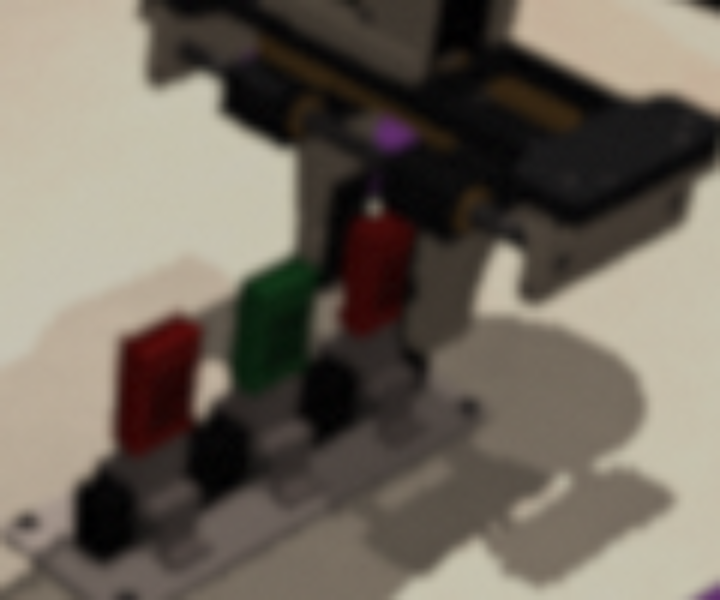

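The tab is now well between the fingers, with the tips near its lower end and clear of the strip. Close.

Call:
carry_out --commands '[{"dp": [0, 0, 0], "rotation": [0, 0, 0]}, {"dp": [0, 0, 0], "rotation": [0, 0, 0]}, {"dp": [0, 0, 0], "rotation": [0, 0, 0]}, {"dp": [0, 0, 0], "rotation": [0, 0, 0]}, {"dp": [0, 0, 0], "rotation": [0, 0, 0]}]' --grip 0 --force 35

```text
t: 5.15
eef_pos: [0.529, -0.2478, 0.0483]
ee_rot: [-3.14, -0.0, -1.743]
force: [4.7, -0.7, -1.2]
width: 0.0138
gripper_force: 35.0
```

Gripped at 13.8 mm. Pull straight up.

Call:
carry_out --commands '[{"dp": [0, 0, -0.004], "rotation": [0, 0, 0]}, {"dp": [0, 0, -0.004], "rotation": [0, 0, 0]}, {"dp": [0, 0, -0.005], "rotation": [0, 0, 0]}, {"dp": [0, 0, -0.008], "rotation": [0, 0, 0]}, {"dp": [0, 0, -0.012], "rotation": [0, 0, 0]}, {"dp": [0, 0, -0.03], "rotation": [0, 0, 0]}, {"dp": [0, 0, -0.04], "rotation": [0, 0, 0]}, {"dp": [0, 0, -0.04], "rotation": [0, 0, 0]}]'

```text
t: 6.15
eef_pos: [0.5265, -0.2476, 0.1925]
ee_rot: [3.139, -0.0, -1.744]
force: [0.9, -0.3, -1.6]
width: 0.0137
gripper_force: 35.0
```

```bash
python3 go.py "(.565,.255,.19)" "(.555,.175,.19)"; python3 - <<'E'
from h import *
p,d=vision.grab_frame("side");W=cloud("side",d)
hsv=cv2.cvtColor(p,cv2.COLOR_RGB2HSV);m=((hsv[...,0]<8)|(hsv[...,0]>172))&(hsv[...,1]>120)&(W[...,0]>.4)&(W[...,0]<.65)&(W[...,1]<-.1)&(W[...,2]>.03)&(d>0)
k,L,st,ce=cv2.connectedComponentsWithStats(m.astype(np.uint8))
for i in range(1,k):
    if st[i,4]>15: print(st[i,4],np.percentile(W[L==i],[3,50,97],0).round(3).tolist())
# tray outline, from the first top picture
z=np.load("top0.npz");p=z["p"];W=cloud("top",z["d"]);hsv=cv2.cvtColor(p,cv2.COLOR_RGB2HSV)
m=(hsv[...,0]>20)&(hsv[...,0]<35)&(hsv[...,1]>150);k,L,st,ce=cv2.connectedComponentsWithStats(m.astype(np.uint8));i=1+st[1:,4].argmax()
w=W[(L==i)&(W[...,2]>0)&(W[...,2]<.05)];print("tray",cv2.minAreaRect(w[:,:2].astype(np.float32)*1000))
E
```

```text
(.565,.255,.19) tool delta [-0.5017  0.0486  0.0026]
(.555,.175,.19) tool delta [-0.4212  0.0447  0.0026]
[ 0.5265 -0.2476  0.1925] [179.87  -0.   -99.91] q [-0.1   0.23 -0.24 -0.   -1.1  -0.07] F [ 0.9 -0.3 -1.6] 0.013688425681280626 34.980202317237854 6.15
184 [[0.522, -0.244, 0.19], [0.528, -0.235, 0.216], [0.537, -0.233, 0.234]]
238 [[0.541, -0.148, 0.047], [0.544, -0.133, 0.072], [0.554, -0.125, 0.09]]
tray ((555.7008666992188, 215.1688995361328), (208.2088165283203, 185.77684020996094), 82.73551940917969)
```

The cartridge came out cleanly, and the other red one is still in its clip. The tray centre is at (0.556, 0.216). Carry.

Call:
carry_out --commands '[{"dp": [-0.03, 0.003, 0], "rotation": [0, 0, 0]}, {"dp": [-0.055, 0.0055, 0], "rotation": [0, 0, 0]}, {"dp": [-0.06, 0.006, 0], "rotation": [0, 0, 0]}, {"dp": [-0.06, 0.006, 0], "rotation": [0, 0, 0]}, {"dp": [-0.06, 0.006, 0], "rotation": [0, 0, 0]}, {"dp": [-0.06, 0.006, 0], "rotation": [0, 0, 0]}, {"dp": [-0.06, 0.006, 0], "rotation": [0, 0, 0]}, {"dp": [-0.05, 0.005, 0], "rotation": [0, 0, 0]}]'

```text
t: 7.2
eef_pos: [0.5589, 0.1899, 0.1914]
ee_rot: [3.141, -0.001, -1.743]
force: [0.8, -0.4, -1.2]
width: 0.0139
gripper_force: 35.0
```

Call:
carry_out --commands '[{"dp": [-0.04, 0.005, 0], "rotation": [0, 0, 0]}, {"dp": [-0.027, 0, 0], "rotation": [0, 0, 0]}, {"dp": [0, 0, 0], "rotation": [0, 0, 0]}, {"dp": [0, 0, 0], "rotation": [0, 0, 0]}]'

```text
t: 7.7
eef_pos: [0.5663, 0.2543, 0.1909]
ee_rot: [3.141, -0.001, -1.744]
force: [-1.2, -0.5, 1.0]
width: 0.0137
gripper_force: 35.0
```

```bash
python3 go.py "(.56,.255,.051)"
```

```text
(.56,.255,.051) tool delta [0.0003 0.0062 0.1399]
[0.5663 0.2543 0.1909] [ 1.7996e+02 -5.0000e-02 -9.9920e+01] q [ 0.74  0.29 -0.16 -0.   -1.12 -0.91] F [-1.2 -0.5  1. ] 0.013652563832238592 34.980273842811584 7.7
```

Call:
carry_out --commands '[{"dp": [0, 0.006, 0.03], "rotation": [0, 0, 0]}, {"dp": [0, 0, 0.04], "rotation": [0, 0, 0]}, {"dp": [0, 0, 0.03], "rotation": [0, 0, 0]}, {"dp": [0, 0, 0.02], "rotation": [0, 0, 0]}, {"dp": [0, 0, 0.01], "rotation": [0, 0, 0]}, {"dp": [0, 0, 0.01], "rotation": [0, 0, 0]}, {"dp": [0, 0, 0.002], "rotation": [0, 0, 0]}, {"dp": [0, 0, 0], "rotation": [0, 0, 0]}]'

```text
t: 8.7
eef_pos: [0.561, 0.2563, 0.0494]
ee_rot: [-3.141, 0.0, -1.744]
force: [0.8, 0.3, -0.1]
width: 0.0143
gripper_force: 35.0
```

Call:
carry_out --commands '[{"dp": [0, 0, 0.001], "rotation": [0, 0, 0]}, {"dp": [0, 0, 0.001], "rotation": [0, 0, 0]}, {"dp": [0, 0, 0], "rotation": [0, 0, 0]}]'

```text
t: 9.07
eef_pos: [0.5607, 0.2563, 0.047]
ee_rot: [-3.142, 0.0, -1.743]
force: [-0.5, -0.5, 0.1]
width: 0.014
gripper_force: 35.0
```

Call:
carry_out --commands '[{"dp": [0, 0, 0], "rotation": [0, 0, 0]}, {"dp": [0, 0, 0], "rotation": [0, 0, 0]}, {"dp": [0, 0, 0], "rotation": [0, 0, 0]}, {"dp": [0, 0, 0], "rotation": [0, 0, 0]}, {"dp": [0, 0, 0], "rotation": [0, 0, 0]}]' --grip 0.05

```text
t: 9.7
eef_pos: [0.5607, 0.2562, 0.047]
ee_rot: [3.142, -0.0, -1.744]
force: [-0.1, 0.4, 0.3]
width: 0.0491
gripper_force: 0.0
```

Call:
carry_out --commands '[{"dp": [0, 0, -0.02], "rotation": [0, 0, 0]}, {"dp": [0, 0, -0.04], "rotation": [0, 0, 0]}, {"dp": [0, 0, -0.04], "rotation": [0, 0, 0]}, {"dp": [0, 0, -0.04], "rotation": [0, 0, 0]}, {"dp": [0, 0, 0], "rotation": [0, 0, 0]}, {"dp": [0, 0, 0], "rotation": [0, 0, 0]}]'

```text
t: 10.45
eef_pos: [0.5604, 0.2561, 0.1867]
ee_rot: [3.141, 0.0, -1.744]
force: [-0.2, 0.5, -0.7]
width: 0.0503
gripper_force: 0.0
```

```bash
python3 - <<'E'
from h import *
p,d=vision.grab_frame("side"); cv2.imwrite("pics/side4.png",p[...,::-1]);W=cloud("side",d)
hsv=cv2.cvtColor(p,cv2.COLOR_RGB2HSV);m=((hsv[...,0]<7)|(hsv[...,0]>172))&(hsv[...,1]>120)&(W[...,0]>.4)&(W[...,0]<.7)&(W[...,2]>.03)&(d>0)
k,L,st,ce=cv2.connectedComponentsWithStats(m.astype(np.uint8))
for i in range(1,k):
    if st[i,4]>15: print(st[i,4],np.percentile(W[L==i],[3,50,97],0).round(3).tolist())
E
python3 go.py "(.547,-.140,.19)"
```

```text
29 [[0.54, 0.232, 0.312], [0.541, 0.235, 0.323], [0.552, 0.239, 0.338]]
239 [[0.541, -0.147, 0.047], [0.544, -0.133, 0.073], [0.554, -0.125, 0.09]]
483 [[0.552, 0.246, 0.047], [0.555, 0.258, 0.076], [0.564, 0.27, 0.09]]
(.547,-.140,.19) tool delta [ 0.3923 -0.0552 -0.0037]
[0.5602 0.2559 0.1861] [ 1.7994e+02 -5.0000e-02 -9.9910e+01] q [ 0.74  0.29 -0.17 -0.   -1.11 -0.92] F [ 0.3 -0.3 -0.3] 0.05002262374811588 0.0 10.5
```

View pics/side4.png

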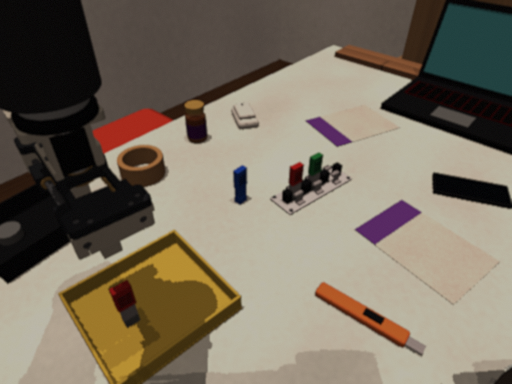

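The first cartridge stands in the tray at pixel (123,300). The other red (295,173) and green (316,162) are untouched in the strip. Now for the second.

Call:
carry_out --commands '[{"dp": [0.03, -0.004, 0], "rotation": [0, 0, 0]}, {"dp": [0.06, -0.0085, 0], "rotation": [0, 0, 0]}, {"dp": [0.06, -0.0085, 0], "rotation": [0, 0, 0]}, {"dp": [0.06, -0.0085, 0], "rotation": [0, 0, 0]}, {"dp": [0.06, -0.0085, 0], "rotation": [0, 0, 0]}, {"dp": [0.06, -0.0085, 0], "rotation": [0, 0, 0]}, {"dp": [0.04, -0.0055, 0], "rotation": [0, 0, 0]}, {"dp": [0.022, -0.0035, 0], "rotation": [0, 0, 0]}]'

```text
t: 11.5
eef_pos: [0.5469, -0.1416, 0.1856]
ee_rot: [3.139, -0.001, -1.746]
force: [0.7, -0.1, 0.5]
width: 0.0498
gripper_force: 0.0
```

Call:
carry_out --commands '[{"dp": [0, 0, 0], "rotation": [0, 0, 0]}, {"dp": [0, 0, 0], "rotation": [0, 0, 0]}]'

```text
t: 11.75
eef_pos: [0.5477, -0.1392, 0.1861]
ee_rot: [3.14, -0.0, -1.744]
force: [0.4, 0.4, 0.3]
width: 0.0501
gripper_force: 0.0
```

```bash
python3 go.py "(.547,-.140,.048)"
```

```text
(.547,-.140,.048) tool delta [0.0009 0.0003 0.1381]
[ 0.5477 -0.1392  0.1861] [ 1.7992e+02 -1.0000e-02 -9.9910e+01] q [ 0.1   0.21 -0.29 -0.   -1.08 -0.27] F [0.4 0.4 0.3] 0.050092664581461756 0.0 11.75
```

Call:
carry_out --commands '[{"dp": [0.001, 0, 0.03], "rotation": [0, 0, 0]}, {"dp": [0, 0, 0.04], "rotation": [0, 0, 0]}, {"dp": [0, 0, 0.025], "rotation": [0, 0, 0]}, {"dp": [0, 0, 0.015], "rotation": [0, 0, 0]}, {"dp": [0, 0, 0.015], "rotation": [0, 0, 0]}, {"dp": [0, 0, 0.013], "rotation": [0, 0, 0]}, {"dp": [0, 0, 0], "rotation": [0, 0, 0]}, {"dp": [0, 0, 0], "rotation": [0, 0, 0]}]'

```text
t: 12.75
eef_pos: [0.5483, -0.1405, 0.0495]
ee_rot: [-3.141, 0.0, -1.743]
force: [-0.2, -0.2, 0.7]
width: 0.0503
gripper_force: 0.0
```

```bash
python3 - <<'E'
from h import *
p,d=vision.grab_frame("side"); cv2.imwrite("pics/side5.png",cv2.resize(p[110:220,240:370,::-1],None,fx=5.4,fy=5.4))
E
python3 go.py "(.547,-.140,.048)"
```

```text
(.547,-.140,.048) tool delta [-0.0003  0.0014  0.0016]
[ 0.5484 -0.1405  0.0496] [-1.7994e+02  1.0000e-02 -9.9900e+01] q [ 0.09  0.35 -0.44  0.   -0.77 -0.27] F [ 0.2 -0.  -0.3] 0.04984754513958878 0.0 12.8
```

View pics/side5.png

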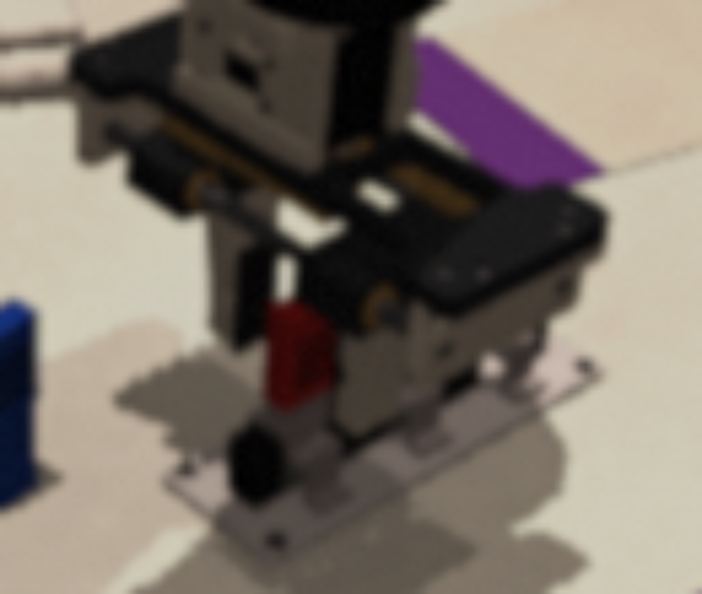

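The red tab is between the fingers and nothing is touching. Centre by 1.4 mm, close, then pull.

Call:
carry_out --commands '[{"dp": [0, 0.0014, 0.001], "rotation": [0, 0, 0]}, {"dp": [0, 0, 0], "rotation": [0, 0, 0]}, {"dp": [0, 0, 0], "rotation": [0, 0, 0]}, {"dp": [0, 0, 0], "rotation": [0, 0, 0]}, {"dp": [0, 0, 0], "rotation": [0, 0, 0]}, {"dp": [0, 0, 0], "rotation": [0, 0, 0]}, {"dp": [0, 0, 0], "rotation": [0, 0, 0]}]' --grip 0 --force 35

```text
t: 13.68
eef_pos: [0.5473, -0.1402, 0.0483]
ee_rot: [-3.14, 0.0, -1.743]
force: [4.5, -0.4, -0.3]
width: 0.0142
gripper_force: 35.0
```

Call:
carry_out --commands '[{"dp": [0, 0, -0.004], "rotation": [0, 0, 0]}, {"dp": [0, 0, -0.004], "rotation": [0, 0, 0]}, {"dp": [0, 0, -0.005], "rotation": [0, 0, 0]}, {"dp": [0, 0, -0.008], "rotation": [0, 0, 0]}, {"dp": [0, 0, -0.012], "rotation": [0, 0, 0]}, {"dp": [0, 0, -0.03], "rotation": [0, 0, 0]}, {"dp": [0, 0, -0.04], "rotation": [0, 0, 0]}, {"dp": [0, 0, -0.04], "rotation": [0, 0, 0]}]'

```text
t: 14.68
eef_pos: [0.545, -0.1402, 0.1923]
ee_rot: [3.139, -0.0, -1.744]
force: [0.6, -0.6, -0.4]
width: 0.0139
gripper_force: 35.0
```

```bash
python3 go.py "(.552,.176,.19)"; python3 - <<'E'
from h import *
p,d=vision.grab_frame("side");W=cloud("side",d)
hsv=cv2.cvtColor(p,cv2.COLOR_RGB2HSV);H=hsv[...,0];b=(W[...,0]>.4)&(W[...,0]<.65)&(W[...,2]>.03)&(d>0)&(W[...,2]<.28)
for nm,c in(("red",((H<7)|(H>172))&(hsv[...,1]>120)),("green",(H>40)&(H<85)&(hsv[...,1]>80))):
  k,L,st,ce=cv2.connectedComponentsWithStats((c&b).astype(np.uint8))
  for i in range(1,k):
    if st[i,4]>15: print(nm,st[i,4],np.percentile(W[L==i],[3,50,97],0).round(3).tolist())
E
```

```text
(.552,.176,.19) tool delta [-0.3127  0.0475  0.0024]
[ 0.545  -0.1402  0.1923] [ 1.7987e+02 -1.0000e-02 -9.9910e+01] q [ 0.1   0.2  -0.28 -0.   -1.09 -0.27] F [ 0.6 -0.6 -0.4] 0.013855555401213103 34.976288080215454 14.675
red 195 [[0.54, -0.137, 0.189], [0.546, -0.126, 0.217], [0.554, -0.124, 0.234]]
red 474 [[0.552, 0.246, 0.048], [0.555, 0.258, 0.075], [0.564, 0.27, 0.089]]
green 199 [[0.532, -0.201, 0.048], [0.535, -0.185, 0.072], [0.544, -0.179, 0.09]]
```

The second cartridge is out and green has not moved. Carry it to (0.552, 0.176).

Call:
carry_out --commands '[{"dp": [-0.03, 0.005, 0], "rotation": [0, 0, 0]}, {"dp": [-0.055, 0.0085, 0], "rotation": [0, 0, 0]}, {"dp": [-0.055, 0.0085, 0], "rotation": [0, 0, 0]}, {"dp": [-0.055, 0.0085, 0], "rotation": [0, 0, 0]}, {"dp": [-0.05, 0.0075, 0], "rotation": [0, 0, 0]}, {"dp": [-0.04, 0.006, 0], "rotation": [0, 0, 0]}, {"dp": [-0.028, 0.0035, 0], "rotation": [0, 0, 0]}, {"dp": [0, 0, 0], "rotation": [0, 0, 0]}]'

```text
t: 15.72
eef_pos: [0.5526, 0.1776, 0.1907]
ee_rot: [3.14, -0.001, -1.741]
force: [-0.5, 0.7, -0.6]
width: 0.0139
gripper_force: 35.0
```

Call:
carry_out --commands '[{"dp": [0, 0, 0.02], "rotation": [0, 0, 0]}, {"dp": [0, 0, 0.04], "rotation": [0, 0, 0]}, {"dp": [0, 0, 0.03], "rotation": [0, 0, 0]}, {"dp": [0, 0, 0.02], "rotation": [0, 0, 0]}, {"dp": [0, 0, 0.01], "rotation": [0, 0, 0]}, {"dp": [0, 0, 0.01], "rotation": [0, 0, 0]}, {"dp": [0, 0, 0.005], "rotation": [0, 0, 0]}, {"dp": [0, 0, 0], "rotation": [0, 0, 0]}]'

```text
t: 16.73
eef_pos: [0.5535, 0.1762, 0.0561]
ee_rot: [3.142, 0.0, -1.744]
force: [0.6, -0.9, 0.3]
width: 0.0136
gripper_force: 35.0
```

Call:
carry_out --commands '[{"dp": [0, 0, 0.004], "rotation": [0, 0, 0]}, {"dp": [0, 0, 0.003], "rotation": [0, 0, 0]}, {"dp": [0, 0, 0.0018], "rotation": [0, 0, 0]}, {"dp": [0, 0, 0], "rotation": [0, 0, 0]}, {"dp": [0, 0, 0], "rotation": [0, 0, 0]}]'

```text
t: 17.35
eef_pos: [0.5535, 0.1763, 0.0472]
ee_rot: [3.142, 0.0, -1.744]
force: [-0.1, -0.1, 0.7]
width: 0.0135
gripper_force: 35.0
```

Call:
carry_out --commands '[{"dp": [0, 0, 0], "rotation": [0, 0, 0]}, {"dp": [0, 0, 0], "rotation": [0, 0, 0]}, {"dp": [0, 0, 0], "rotation": [0, 0, 0]}, {"dp": [0, 0, 0], "rotation": [0, 0, 0]}, {"dp": [0, 0, 0], "rotation": [0, 0, 0]}]' --grip 0.05

```text
t: 17.98
eef_pos: [0.5535, 0.1763, 0.0472]
ee_rot: [3.142, 0.0, -1.744]
force: [-0.1, 1.2, -0.1]
width: 0.0492
gripper_force: 0.0
```

Call:
carry_out --commands '[{"dp": [0, 0, -0.02], "rotation": [0, 0, 0]}, {"dp": [0, 0, -0.04], "rotation": [0, 0, 0]}, {"dp": [0, 0, -0.04], "rotation": [0, 0, 0]}, {"dp": [0, 0, -0.04], "rotation": [0, 0, 0]}, {"dp": [0, 0, 0], "rotation": [0, 0, 0]}, {"dp": [0, 0, 0], "rotation": [0, 0, 0]}]'

```text
t: 18.73
eef_pos: [0.5531, 0.1762, 0.1869]
ee_rot: [3.141, 0.0, -1.744]
force: [-1.3, -0.9, -1.0]
width: 0.0498
gripper_force: 0.0
```

```bash
python3 - <<'E'
from h import *
p,d=vision.grab_frame("side"); cv2.imwrite("pics/side6.png",p[...,::-1]);W=cloud("side",d)
hsv=cv2.cvtColor(p,cv2.COLOR_RGB2HSV);H=hsv[...,0];b=(W[...,0]>.4)&(W[...,0]<.65)&(W[...,2]>.03)&(d>0)&(W[...,2]<.28)
for nm,c in(("red",((H<7)|(H>172))&(hsv[...,1]>120)),("green",(H>40)&(H<85)&(hsv[...,1]>80))):
  k,L,st,ce=cv2.connectedComponentsWithStats((c&b).astype(np.uint8))
  for i in range(1,k):
    if st[i,4]>15: print(nm,st[i,4],np.percentile(W[L==i],[3,50,97],0).round(3).tolist())
E
python3 go.py
```

```text
red 415 [[0.545, 0.168, 0.047], [0.548, 0.181, 0.075], [0.558, 0.191, 0.089]]
red 477 [[0.552, 0.246, 0.048], [0.555, 0.258, 0.075], [0.564, 0.27, 0.089]]
green 205 [[0.531, -0.201, 0.048], [0.535, -0.186, 0.072], [0.544, -0.179, 0.09]]
[0.5529 0.176  0.1863] [ 1.7994e+02 -4.0000e-02 -9.9910e+01] q [ 0.64  0.23 -0.25 -0.   -1.09 -0.82] F [-0.5 -0.1 -0.4] 0.04980055704865404 0.0 18.775
```

View pics/side6.png

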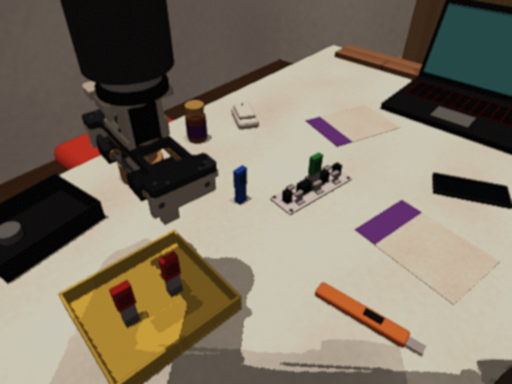

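Both red cartridges stand in the tray, at (123,300) and (170,270). Green (316,162) is still in its clip and the gripper is clear, so I'm handing in.

```bash
python3 -c "
from station import arm
print(arm.job_done())"
```

```text
the job is handed in; nothing more can be done
None
```

Job handed in at about 19 s: both red cartridges stand in the yellow tray, put in one at a time, and the green one is still in its clip, unmoved; the hand-in gave no verdict.

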